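# Eject a dovetailed link from its fit-check nest

## Task

The bare aluminium link has passed its fit check: push the red ejector lever all the way down so that the link stands proud of the nest, then lift the link straight up, never sideways, out from between the two dark steel plates. Set it down flat in the green tray, not dropped, and leave the steel plates seated in the nest, and the rejected link and the tools where they lie.

Things in the scene. Friction and masses are not known exactly. Their poses are not given: they have to be found in the camera images.
- nest: Fit-check nest, fixed to the bench: grey 165 x 250 x 12 mm base plate carrying an aluminium frame, 85 mm (x) by 204 mm (y), whose flat top is 63 mm above the bench. Three plates sit in a row along y in its pocket with their tops flush with the frame's top. Origin: on the bench surface, under the centre of the pocket, so under the link while it is seated; z up, x away from the lever, y along the row of plates. The seat of the plates is 45 mm above the bench.
- lever (a joint): Ejector lever on the -x side of the nest: 0 = up (it starts at rest between 0 and 0.015), 0.24 rad = fully down against its stop. It turns about a pin along the nest's y axis, 55 mm to the -x side of the nest's origin and 34 mm above the bench. Pushing it needs about 8 to 10 N; it stays where it is left. Going down, it raises a guided pad under the middle of the link, and fully down the link stands about 12 mm proud, still about 6 mm deep between the plates.
- lever_grip (a point): Top middle of the lever's red crossbar grip, a bar 20 mm in diameter and 64 mm long, parallel to the nest's y axis. At rest this point is 180 mm to the -x side of the nest's origin and 94 mm above the bench; fully down it is about 10 mm farther out and 31 mm lower. 
- link: The link, a bare aluminium plate 18 mm thick, 0.17 kg: a body 54 mm (x) by 50 mm (y) with a dovetail tail 15 mm long in the middle of each y end (80 mm over the tails; each tail 18 mm wide at the root, 32 mm at the end). Seated between the two steel plates with a gap of 1.5 mm all round; its x sides, 54 mm apart, are plain flat faces to grip once it stands proud. Origin: centre of the underside; z up, axes along the nest's when seated.
- plate_left: Dark steel mating plate on the nest's +y side, 54 x 60 x 18 mm, 0.4 kg, loose in the pocket with 1.5 mm of play, with a dovetail socket round the link's tail. Origin: centre of its 54 x 60 mm underside, 56.5 mm from the nest's middle.
- plate_right: The same on the nest's -y side.
- tray_green: Green tray for good parts, fixed, 190 mm (x) by 170 mm (y) outside, walls 3 mm thick and 28 mm high, empty, with a flat black rubber floor 6 mm above the bench. Origin: centre of its underside on the bench; z up.
- tray_red: Red reject tray, the same size, holding one rejected link. Which tray is left and which is right changes.
- reject: The rejected link in the red tray, the same shape as the link. Leave it alone.
- caliper: Black and steel digital caliper lying on the bench, 235 mm long. Origin under its beam's middle. Leave it alone.
- hex_key: Yellow-handled hex key lying on the bench, 140 mm long. Leave it alone.
- driver: Orange-handled screwdriver lying on the left of the bench, 210 mm long. Leave it alone.
- tape: Yellow roll of tape, 64 mm wide, 20 mm high, on the bench. Leave it alone.

How it is judged:
By the outcome, as a careful person would: the job done as asked, in the order asked, and still so for the second after the job is handed in, with the robot touching nothing.
It also fails if it takes over 64 s, if anything falls off the work surface, if the arm or the gripper's body presses on something with over 40 N, if the wrist force passes 120 N, or if a joint passes its speed limit or range.

## Robot

A 7-joint arm with a two-finger parallel gripper is mounted at the origin on the work surface. World frame = base frame: x ahead of the robot, y to its left, z up, the work surface at z = 0. Lengths are in m, angles in rad, forces in N, time in s.
With the tool pointing down it reaches from about 0.35 to 0.9 m from the base axis. Payload 8.1 kg.
Tool frame: the origin (TCP) lies at the centre of the arm's flange, where the gripper is bolted on; the fingertips stand 178 mm ahead of it and the grasp point (between the pads) lies 159 mm ahead of it; z points along the fingers, y is the line along which they close (so a half turn about z gives the same grasp; the last joint's range is limited). The gripper opens to 92 mm and grips with 3 to 60 N. Pads are 19 mm wide; open, the fingers measure 130 mm over their backs; the gripper's body (75 mm by 190 mm) begins 47 mm behind the grasp point.
Start: joints at [1.037, 0.434, 0.025, 1.573, -0.012, 1.134, -0.075], TCP at [0.261, -0.568, 0.405] pointing down, gripper open.
Joint ranges: [-2.62, 2.62], [-0.44, 2.09], [-1.27, 1.32], [0.08, 2.57], [-1.32, 4.46], [0.12, 2], [-2.74, 2.74]. Speed limits (rad/s): [2.22, 2.22, 3.01, 3.01, 3.14, 3.14, 3.14].

## Interface

Orientations are given as a rotation vector (axis times angle).
In Python, from cell import arm gives the robot as it stands. The module is installed in compiled form; this text tells all that it offers.
- The arm moves only by the shell command python3 -m inch 'ROWS' [FORCE]. ROWS is text: rows parted by semicolons, each of 5 numbers parted by spaces: the shift along the tool's x, y, z in m, then the turn about the tool's z in rad, then the finger opening in m, from 0 to 0.0918. In form: x y z roll fingers; .... A call has 1 to 5 rows; each row is the pose to reach, as a shift and turn from the pose commanded when the call began, along the tool's axes at that moment; what a row does not reach only later rows make up. A row lasts 1/10 s, in which the tool goes at most 50 mm and 8.59 degrees, less where a joint would pass 70% of its speed; a pose out of reach is approached as far as the arm can. A call with a gripper value outside its range is refused whole. The fingers move at their own pace and stop on an object; FORCE is the grip in N (left out, the last holds). Time passes only in rows, so rows that repeat a pose let the fingers close. It gives the time, the measured TCP pose, the force, the opening and the grip force at its end, in the units of the state.
- arm.observe(): the state, without advancing time (a new reading comes with each control period).
- arm.get_image(name): name is "scene" or "top" or "wrist"; returns the picture (384x512x3 uint8, red, green, blue); there is no depth.
- arm.get_calibration(name): a dict with "intrinsics" (3x3 intrinsics, pixels), "pose" (4x4, takes a point from camera to world coordinates). Camera axes: x right, y up, looking along -z (the intrinsics and any distortion apply to the point x, -y, -z); pixel columns grow to the right and rows downward; lengths in m; the calibration is good to about 2 mm. A picture is of the moment at which its call begins: read the wrist's pose just before it. get_calibration takes no time and is no camera call; for the wrist camera it gives the pose at the moment of the call.
- arm.sign_off(): hands the job in; it is judged then, once.
Trained networks look in the newest picture that a camera, given by its name, has taken for a name from the list of things; names that differ only in an ending like _2 or _b are one class to them, and where a whole thing is asked for, a point or a joint stands for the part that bears it (a point fixed in the world has none). Each returns a list of dicts, best first, with "conf" (0 to 1); they miss things now and then, are a little off and sometimes report something else, mostly with a low value. They report only what shows in the picture. A call takes as long as a camera call.
- arm.look_for(camera, query): "point" ([row, column] in pixels, amid what is visible of it).
- arm.silhouettes(camera, query): "region" (384x512 bool, what is visible of it) and "point" ([row, column] in pixels, amid what is visible of it).
- arm.place_of(camera, query): "point" ([row, column] in pixels: a listed point, or the origin of a listed thing).
The state is a dict: "clock": time; "joints": joint angles; "dq": joint speeds; "joint_efforts": joint torques, N m; "position": TCP position; "ee_rot": TCP orientation; "force": force on the tool from outside, world axes, zero at the start; "ft_torque": the same for the moment, N m; "width": opening from 0.0 (shut) to 1.0 (fully open); "gripper_force": force on a finger pad.
Only numpy, scipy, OpenCV 4.12 (cv2) and the standard library are available. Lean on these libraries where they do the work, as an engineer would, in place of code of your own. Each camera call takes 0.05 s, during which the arm holds its last target. There are 200 camera calls.

## Working session

There is one attempt and no reset: what is moved stays moved. The work goes in short steps, Python scripts to look and compute and a shell command to move; the robot and the scene stay as the last step left them, time stands still between calls to the robot, and variables do not carry over. Pictures are saved under pics/ and viewed, at most 10 in all, crops included, and the job is handed in when it is done.

```bash
mkdir -p pics; cat > h.py <<'E'
import numpy as np, cv2
from cell import arm
from scipy.spatial.transform import Rotation as R
def ray(cam,p,z):
    c=arm.get_calibration(cam);K=np.array(c["intrinsics"]);T=np.array(c["pose"])
    d=np.linalg.inv(K)@[p[1],p[0],1];d=T[:3,:3]@[d[0],-d[1],-d[2]];o=T[:3,3]
    return o+d*(z-o[2])/d[2]
def save(cam,n):
    im=arm.get_image(cam);cv2.imwrite(f"pics/{n}.png",im[:,:,::-1]);return im
def proj(cam,P):
    c=arm.get_calibration(cam);K=np.array(c["intrinsics"]);T=np.linalg.inv(np.array(c["pose"]))
    q=T[:3,:3]@P+T[:3,3];q=K@[q[0],-q[1],-q[2]];return q[:2]/q[2]
E
python3 - <<'E'
from h import *
np.set_printoptions(precision=4,suppress=True)
o=arm.observe();print({k:np.round(v,3) for k,v in o.items()});print(R.from_rotvec(o["ee_rot"]).as_matrix())
a=save("top","top0");b=save("scene","scene0")
print(arm.get_calibration("top"))
Z=dict(nest=0,lever_grip=.094,link=.045,plate_left=.045,plate_right=.045,tray_green=0,tray_red=0)
for cam in("top","scene"):
  for q,z in Z.items():
    for r in arm.place_of(cam,q)[:2]: print(cam,q,round(r["conf"],2),np.round(r["point"],1),ray(cam,r["point"],z))
E
```

```text
{'clock': np.float64(0.0), 'joints': array([ 1.037,  0.435,  0.025,  1.574, -0.012,  1.134, -0.075]), 'dq': array([ 0.001, -0.   , -0.001,  0.   , -0.001, -0.001, -0.   ]), 'joint_efforts': array([  0.002, -66.786,   0.986, -31.446,  -0.06 ,   0.043,   0.   ]), 'position': array([ 0.261, -0.568,  0.404]), 'ee_rot': array([-3.068, -0.671,  0.001]), 'force': array([ 0.606,  0.054, -0.704]), 'ft_torque': array([ 0.016,  0.022, -0.008]), 'gripper_force': np.float64(0.0), 'width': np.float64(1.001)}
[[ 0.9087  0.4175 -0.0008]
 [ 0.4175 -0.9087  0.0013]
 [-0.0001 -0.0015 -1.    ]]
{'intrinsics': array([[393.2284,   0.    , 253.9239],
       [  0.    , 393.2284, 187.0454],
       [  0.    ,   0.    ,   1.    ]]), 'pose': array([[ 0.015 ,  0.9891, -0.1466,  0.3365],
       [-0.9999,  0.0137, -0.0099, -0.0182],
       [-0.0078,  0.1467,  0.9892,  1.5127],
       [ 0.    ,  0.    ,  0.    ,  1.    ]])}
top nest 0.72 [163.4 249. ] [0.6542 0.0176 0.    ]
top lever_grip 0.63 [209.3 258.1] [ 0.4656 -0.0204  0.094 ]
top lever_grip 0.31 [225.4 162.3] [0.4025 0.3239 0.094 ]
top link 0.6 [164.2 243.9] [0.6414 0.0359 0.045 ]
top plate_left 0.53 [163.7 233.4] [0.6428 0.0759 0.045 ]
top plate_right 0.67 [162.8 262.4] [ 0.6478 -0.0344  0.045 ]
top tray_green 0.77 [224.7 164.1] [0.4097 0.3397 0.    ]
top tray_red 0.74 [223.3 342.9] [ 0.425 -0.346  0.   ]
top tray_red 0.71 [161.5 343.4] [ 0.6668 -0.3523  0.    ]
scene nest 0.58 [227.6 264.2] [0.6462 0.0151 0.    ]
scene lever_grip 0.63 [172.  242.2] [ 0.488  -0.0263  0.094 ]
scene link 0.83 [221.5 263.8] [0.6469 0.0122 0.045 ]
scene link 0.64 [153.5 339.7] [0.4397 0.3188 0.045 ]
scene plate_left 0.76 [216.8 283.4] [0.642  0.0746 0.045 ]
scene plate_left 0.69 [184.9 145.3] [ 0.4474 -0.3395  0.045 ]
scene plate_right 0.67 [229.1 251.2] [ 0.6652 -0.0302  0.045 ]
scene tray_green 0.97 [152.1 339.1] [0.4018 0.3384 0.    ]
scene tray_red 0.91 [184.7 139.3] [ 0.4118 -0.3695  0.    ]
```

View pics/top0.png

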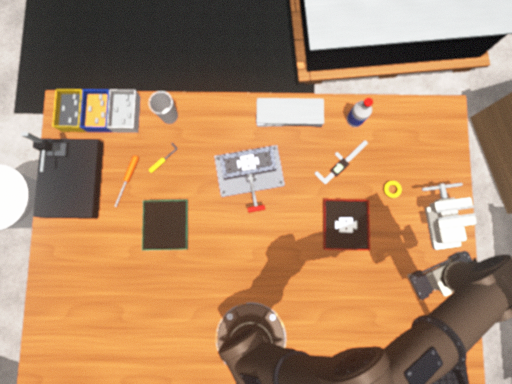

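View pics/scene0.png

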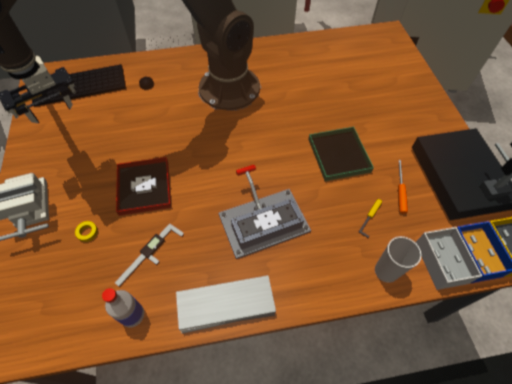

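The top view shows the nest centre near (247,162), the grip at (256,208) and the green tray at (165,224), with the red tray on the right. The scene view agrees. The nest is yawed about +0.2 rad. I'll move over it now.

```bash
python3 -m inch '.04 -.027 0 0 .09; .08 -.054 0 0 .09; .12 -.081 0 0 .09; .16 -.108 0 0 .09; .2 -.135 0 0 .09'; python3 -m inch '.04 -.027 0 0 .09; .08 -.054 0 0 .09; .12 -.081 0 0 .09; .16 -.108 0 0 .09; .2 -.135 0 0 .09'; python3 -m inch '.04 -.027 0 -.14 .09; .08 -.054 0 -.28 .09; .1 -.074 0 -.42 .09; .1 -.074 0 -.56 .09; .1 -.074 0 -.7 .09';python3 -m inch '0 0 0 -.14 .09; 0 0 0 -.28 .09; 0 0 0 -.42 .09; 0 0 0 -.56 .09; 0 0 0 -.63 .09'
python3 - <<'E'
from h import *
np.set_printoptions(precision=4,suppress=True)
o=arm.observe();print({k:np.round(v,3) for k,v in o.items()});print(R.from_rotvec(o["ee_rot"]).as_matrix())
b=save("wrist","w0")
print(arm.get_calibration("wrist"))
Z=dict(nest=0,lever_grip=.094,link=.045,plate_left=.045,plate_right=.045)
for q,z in Z.items():
    for r in arm.place_of("wrist",q)[:2]: print(q,round(r["conf"],2),np.round(r["point"],1),ray("wrist",r["point"],z))
E
```

```text
clock: 1.3
position: [0.387, -0.36, 0.405]
ee_rot: [3.069, 0.671, 0.001]
force: [0.9, -0.2, -0.1]
width: 0.983
gripper_force: 0.0
clock: 1.8
position: [0.5124, -0.1538, 0.405]
ee_rot: [3.069, 0.671, 0.001]
force: [0.5, -1.7, 1.5]
width: 0.978
gripper_force: 0.0
clock: 2.3
position: [0.572, -0.0451, 0.4046]
ee_rot: [-2.645, -1.694, -0.0]
force: [-0.2, 0.6, -0.5]
width: 0.98
gripper_force: 0.0
clock: 2.8
position: [0.5717, -0.0468, 0.4048]
ee_rot: [1.995, 2.427, -0.0]
force: [-0.7, -0.0, -0.3]
width: 0.984
gripper_force: 0.0
{'clock': np.float64(2.8), 'joints': array([ 0.347,  0.401, -0.493,  1.67 ,  0.207,  1.123, -0.009]), 'dq': array([ 0.099,  0.023, -0.142, -0.007,  0.063,  0.015,  0.575]), 'joint_efforts': array([ -0.708, -60.289,  -5.588, -30.637,  -0.105,   0.028,  -0.26 ]), 'position': array([ 0.572, -0.047,  0.405]), 'ee_rot': array([ 1.995,  2.427, -0.   ]), 'force': array([-0.746, -0.026, -0.305]), 'ft_torque': array([ 0.049, -0.106, -0.065]), 'gripper_force': np.float64(0.0), 'width': np.float64(0.984)}
[[-0.1938  0.981   0.0001]
 [ 0.981   0.1938 -0.0001]
 [-0.0001  0.0001 -1.    ]]
{'intrinsics': array([[299.8257,   0.    , 255.1287],
       [  0.    , 299.8257, 190.0932],
       [  0.    ,   0.    ,   1.    ]]), 'pose': array([[ 0.9808, -0.1876, -0.0523,  0.5568],
       [ 0.1948,  0.9433,  0.2689,  0.025 ],
       [-0.0011, -0.2739,  0.9618,  0.3844],
       [ 0.    ,  0.    ,  0.    ,  1.    ]])}
nest 0.95 [127.5 326.2] [0.6499 0.0148 0.    ]
nest 0.42 [124.2 332.9] [0.6571 0.0204 0.    ]
lever_grip 0.83 [130.6 163. ] [ 0.4753 -0.0145  0.094 ]
link 0.57 [125.7 335.2] [0.6486 0.0196 0.045 ]
plate_left 0.87 [ 75.7 334.8] [0.6348 0.07   0.045 ]
plate_right 0.94 [174.2 327.4] [ 0.6539 -0.0353  0.045 ]
```

View pics/w0.png

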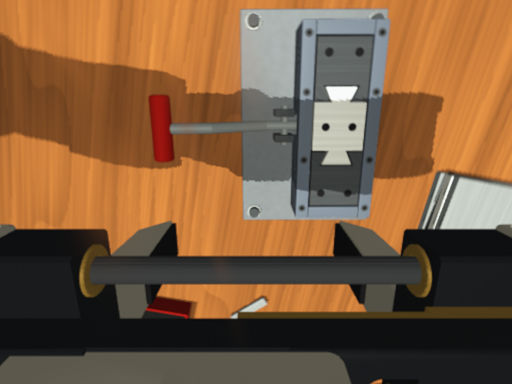

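The wrist view shows the link centred near (339,127), with plate hole pairs at about rows 52 and 193, and the red bar from (160,97) to (166,160). I'll fit the nest pose from the holes and the bar once the arm is settled.

```bash
python3 -m inch '0 0 0 0 0; 0 0 0 0 0; 0 0 0 0 0' 20|head -3; python3 - <<'E'
from h import *
np.set_printoptions(precision=4,suppress=True)
o=arm.observe();print(o["position"],R.from_rotvec(o["ee_rot"]).as_matrix()[:,:2].T)
im=save("wrist","w1");g=cv2.cvtColor(im,cv2.COLOR_RGB2GRAY)
hsv=cv2.cvtColor(im,cv2.COLOR_RGB2HSV)
red=((hsv[...,0]<6)|(hsv[...,0]>174))&(hsv[...,1]>170);red[200:]=0;red[:,230:]=0
v,u=np.nonzero(red);print("bar px",u.mean(),v.mean(),len(u))
pts=[ray("wrist",(a,b),.084) for a,b in zip(v,u)];pts=np.array(pts);c=pts.mean(0)
w=np.linalg.svd((pts-c)[:,:2],full_matrices=False)[2][0];print("bar centre@.084",c,"axis",w,np.degrees(np.arctan2(w[1],w[0])),"len",np.ptp((pts-c)[:,:2]@w))
# holes: dark blobs in the nest crop
crop=g[15:220,300:385]
for th in(30,45):
  n,_,st,ce=cv2.connectedComponentsWithStats((crop<th).astype(np.uint8))
  for s,k in zip(st[1:],ce[1:]):
    if 15<s[4]<120: print(th,s[4],k+[300,15],ray("wrist",(k[1]+15,k[0]+300),.063)[:2])
for r in arm.silhouettes("wrist","link")[:2]:
  m=r["region"];v,u=np.nonzero(m);P=np.array([ray("wrist",(a,b),.063) for a,b in zip(v,u)])[:,:2]
  print("link",r["conf"],len(u),P.mean(0),cv2.minAreaRect((P*1000).astype(np.float32)))
for q,z in dict(nest=0,lever_grip=.094,plate_left=.045,plate_right=.045).items():
    for r in arm.place_of("wrist",q)[:1]: print(q,round(r["conf"],2),ray("wrist",r["point"],z))
cv2.imwrite("pics/w1c.png",cv2.resize(im[0:230,140:400,::-1],None,fx=2.5,fy=2.5,interpolation=cv2.INTER_CUBIC))
E
```

```text
clock: 3.4
position: [0.5717, -0.0465, 0.4047]
ee_rot: [2.001, 2.422, -0.0]
[ 0.5717 -0.0465  0.4047] [[-0.1886  0.9821 -0.0001]
 [ 0.9821  0.1886 -0.    ]]
bar px 160.95289575289576 127.66718146718146 1295
bar centre@.084 [ 0.4702 -0.0137  0.084 ] axis [ 0.184  -0.9829] -79.39958311944791 len 0.06386988602007686
30 22 [325.0909 126.9091] [0.6335 0.0171]
30 23 [352.     126.8261] [0.6612 0.0225]
45 38 [359.2105  51.8947] [0.6484 0.0937]
45 28 [325.1786 126.6786] [0.6335 0.0173]
45 28 [351.75 126.75] [0.661  0.0225]
45 62 [311.7419 166.1452] [ 0.6297 -0.0263]
45 23 [320.0435 192.7391] [ 0.646 -0.054]
45 31 [347.2581 192.3548] [ 0.6757 -0.0478]Traceback (most recent call last):
  File "<stdin>", line 17, in <module>
  File "h.py", line 5, in ray
    c=arm.get_calibration(cam);K=np.array(c["intrinsics"]);T=np.array(c["pose"])
ValueError: time passes only in moves, steps and waits
```

Bar centre is (0.470,-0.014) and link centre (0.647,0.020): 180 mm apart and yawed 10.7°, as they must be. The tool is at 10.9°. Next I'll go above the lever with fingers shut.

```bash
python3 -m inch '.025 -.045 0 0 0; .0514 -.0935 0 0 0; .0514 -.0935 .05 0 0; .0514 -.0935 .095 0 0; .0514 -.0935 .118 0 0'; python3 -m inch '0 0 0 0 0;0 0 .005 0 0; 0 0 .008 0 0;0 0 .01 0 0;0 0 .01 0 0'
python3 - <<'E'
from h import *
o=arm.observe();print(o["position"],o["force"]);c=R.from_rotvec(o["ee_rot"]).as_matrix()[:,:2].T
print(c@(np.array([.4702,-.0137,.094])-o["position"]))
save("wrist","w2")
E
```

```text
clock: 4.0
position: [0.4686, -0.0139, 0.2844]
ee_rot: [-2.0, -2.421, 0.003]
force: [0.1, -0.8, 0.1]
width: 0.249
gripper_force: 0.0
clock: 4.5
position: [0.4704, -0.0138, 0.2773]
ee_rot: [2.0, 2.421, 0.001]
force: [-0.1, -0.2, -0.3]
width: 0.008
gripper_force: 0.0
[ 0.47042779 -0.01375474  0.27725461] [-0.05407078 -0.21271673 -0.29884537]
[ 0.00015692 -0.00040174]
```

View pics/w2.png

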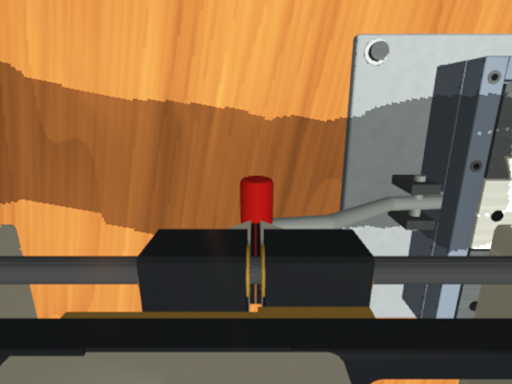

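The fingertips are centred over the red bar at (257,225). I'll push down along the lever's arc.

```bash
python3 -m inch '0 0 .006 0 0; 0 -.003 .012 0 0; 0 -.005 .017 0 0; 0 -.0065 .021 0 0; 0 -.0075 .025 0 0' 40; python3 -m inch '0 -.001 .003 0 0; 0 -.002 .006 0 0; 0 -.003 .009 0 0; 0 -.003 .011 0 0; 0 -.003 .011 0 0'
```

```text
clock: 5.05
position: [0.4633, -0.0151, 0.2521]
ee_rot: [2.0, 2.421, 0.002]
force: [-0.8, 0.0, 7.6]
width: 0.004
gripper_force: 4.0
clock: 5.55
position: [0.4605, -0.0157, 0.241]
ee_rot: [2.0, 2.421, 0.002]
force: [1.0, -0.8, 4.5]
width: 0.009
gripper_force: 2.4
```

```bash
python3 -m inch '0 0 .001 0 0; 0 -.0005 .002 0 0; 0 -.0005 .002 0 0'; python3 -m inch '0 0 .001 0 0; 0 0 .001 0 0'
```

```text
clock: 5.85
position: [0.4603, -0.0156, 0.2404]
ee_rot: [1.999, 2.42, 0.003]
force: [-5.3, -1.1, 27.0]
width: 0.004
gripper_force: 13.7
clock: 6.05
position: [0.4603, -0.0155, 0.2401]
ee_rot: [1.999, 2.419, 0.002]
force: [-8.0, -1.7, 40.1]
width: -0.0
gripper_force: 20.1
```

It is at the stop: 40 N with no further travel. Now I'll back off upward, then open and take a close look at the link from a standoff.

```bash
python3 -m inch '0 0 -.01 0 0; 0 0 -.05 0 0; 0 0 -.1 0 .09; -.02 .045 -.12 0 .09; -.04 .09 -.12 0 .09'; python3 -m inch '-.01 .05 0 0 .09;-.01 .1 0 0 .09;-.01 .1 0 0 .09;-.01 .1 0 0 .09;-.01 .1 0 0 .09'
python3 - <<'E'
from h import *
np.set_printoptions(precision=4,suppress=True)
o=arm.observe();print(o["position"],R.from_rotvec(o["ee_rot"]).as_matrix()[:,:2].T)
im=save("wrist","w3");g=cv2.cvtColor(im,cv2.COLOR_RGB2GRAY)
c=arm.get_calibration("wrist")
arm.get_calibration=lambda _:c
for q in("link","lever_grip"):
 for r in arm.silhouettes("wrist",q)[:2]:
  m=r["region"];v,u=np.nonzero(m);P=np.array([ray("wrist",(a,b),.075) for a,b in zip(v,u)])[:,:2]
  print(q,r["conf"],len(u),P.mean(0),cv2.minAreaRect((P*1000).astype(np.float32)),r["point"])
for q,z in dict(link=.057,nest=0,lever_grip=.063).items():
    for r in arm.place_of("wrist",q)[:1]: print(q,round(r["conf"],2),r["point"],ray("wrist",r["point"],z))
n,_,st,ce=cv2.connectedComponentsWithStats((g<40).astype(np.uint8))
for s,k in zip(st[1:],ce[1:]):
    if 20<s[4]<200: print(s[4],k,ray("wrist",(k[1],k[0]),.075)[:2])
E
```

```text
clock: 6.55
position: [0.5544, -0.0376, 0.362]
ee_rot: [1.997, 2.418, 0.005]
force: [0.5, 0.5, 0.2]
width: 0.218
gripper_force: 0.0
clock: 7.05
position: [0.6524, -0.0286, 0.3572]
ee_rot: [-2.0, -2.422, 0.002]
force: [-0.8, 0.3, -0.5]
width: 0.651
gripper_force: 0.0
[ 0.6524 -0.0286  0.3572] [[-0.189   0.982  -0.0001]
 [ 0.982   0.189  -0.0015]]
link 0.7 4722 [0.6476 0.0204] ((647.7175903320312, 19.29000473022461), (54.17182159423828, 80.120849609375), 10.844802856445312) [131.3, 261.7]
lever_grip 0.6 3389 [ 0.5094 -0.0045] ((536.3465576171875, -0.37053680419921875), (144.150634765625, 59.59299087524414), 10.825469017028809) [133.8, 75.4]
link 0.97 [130.0, 263.4] [0.649  0.0224 0.057 ]
lever_grip 0.93 [134.3, 51.1] [ 0.4609 -0.017   0.063 ]
45 [ 66.8667 113.0222] [0.4817 0.0063]
31 [ 72.6452 148.2258] [ 0.4873 -0.0231]
46 [245.3261 209.1304] [ 0.6459 -0.0501]
42 [276.5    208.8571] [ 0.6742 -0.0444]
134 [186.2388 291.4552] [ 0.6032 -0.1477]
137 [323.9197 291.5401] [ 0.7393 -0.1216]
```

View pics/w3.png

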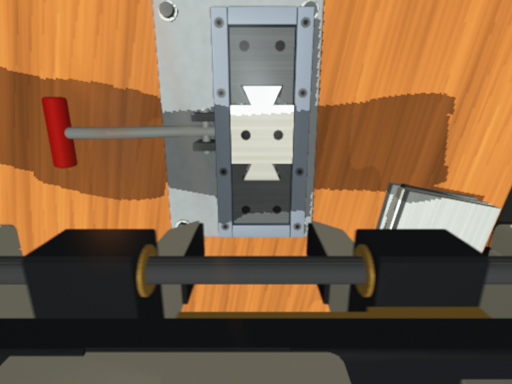

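The link silhouette taken at z=0.075 measures 54.2 x 80.1 mm, so it stands proud. It's centred at (0.6477,0.0193) with yaw 10.84°, which matches the tool. I'll go over it and descend to fingertip z of about 0.066.

```bash
python3 -m inch '.0479 .0044 0 0 .09; .0479 .0044 .04 0 .09; .0479 .0044 .08 0 .09; .0479 .0044 .09 0 .09; .0479 .0044 .09 0 .09'; python3 - <<'E'
from h import *
o=arm.observe();c=R.from_rotvec(o["ee_rot"]).as_matrix();print(o["position"],(c.T@(np.array([.6477,.0193,.0655+.178])-o["position"])).round(4))
E
```

```text
clock: 7.85
position: [0.648, 0.0188, 0.2665]
ee_rot: [-2.0, -2.42, 0.004]
force: [-0.1, -0.7, 0.0]
width: 0.98
gripper_force: 0.0
[0.64796682 0.0188203  0.26651581] [ 0.0005 -0.0001  0.023 ]
```

```bash
python3 -m inch '.0005 0 .01 0 .09; .0005 0 .018 0 .09; .0005 0 .0225 0 .08; .0005 0 .0225 0 .07; .0005 0 .0225 0 .062'; python3 -m inch '0 0 0 0 .058;0 0 0 0 .056;0 0 0 0 .054;0 0 0 0 .054; 0 0 0 0 .053' 10
```

```text
clock: 8.35
position: [0.6486, 0.0198, 0.2455]
ee_rot: [2.001, 2.422, 0.0]
force: [1.0, 0.3, 0.4]
width: 0.769
gripper_force: 0.0
clock: 8.85
position: [0.6484, 0.0198, 0.2453]
ee_rot: [2.001, 2.422, -0.0]
force: [-1.1, 0.2, 0.1]
width: 0.586
gripper_force: 10.0
```

Gripped at 53.8 mm with no side load. I'll firm the grip and lift straight up.

```bash
python3 -m inch '0 0 0 0 .045;0 0 0 0 .045;0 0 -.003 0 .045;0 0 -.006 0 .045; 0 0 -.009 0 .045' 30;  python3 -m inch '0 0 -.005 0 .045;0 0 -.012 0 .045;0 0 -.03 0 .045;0 0 -.06 0 .045; 0 0 -.1 0 .045'; python3 -m inch '0 0 0 0 .045; 0 0 0 0 .045'
python3 - <<'E'
from h import *
save("wrist","w4");a=save("top","t4")
z=.006
for i in range(2):
 for r in arm.place_of("top","tray_green")[:1]: print("tray",r["conf"],ray("top",r["point"],0))
hsv=cv2.cvtColor(a,cv2.COLOR_RGB2HSV);m=(hsv[...,0]>45)&(hsv[...,0]<90)&(hsv[...,1]>80)
m[:,:130]=0;m[:,200:]=0;m[:190]=0;m[260:]=0
v,u=np.nonzero(m);c=arm.get_calibration("top");arm.get_calibration=lambda _:c
P=np.array([ray("top",(x,y),.028) for x,y in zip(v,u)])[:,:2];print(len(u),cv2.minAreaRect((P*1000).astype(np.float32)))
E
```

```text
clock: 9.35
position: [0.6484, 0.0198, 0.2543]
ee_rot: [-2.001, -2.422, 0.0]
force: [0.4, -0.1, -2.3]
width: 0.586
gripper_force: 30.0
clock: 9.85
position: [0.6478, 0.0196, 0.3541]
ee_rot: [-1.999, -2.421, 0.003]
force: [0.7, -1.0, -0.9]
width: 0.582
gripper_force: 30.0
clock: 10.05
position: [0.6486, 0.0199, 0.3556]
ee_rot: [2.0, 2.42, 0.003]
force: [-0.2, -0.3, -2.3]
width: 0.583
gripper_force: 30.0
tray 0.94 [0.40484816 0.32986637 0.        ]
tray 0.94 [0.40484816 0.32986637 0.        ]Traceback (most recent call last):
  File "<stdin>", line 9, in <module>
IndexError: too many indices for array: array is 1-dimensional, but 2 were indexed
```

View pics/w4.png

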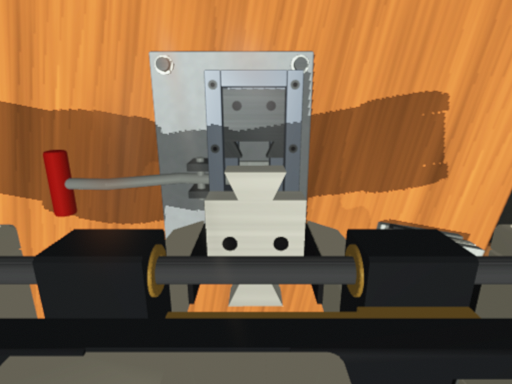

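The link is held level, the plates remain in the pocket, and the lever at (60,183) is down. Next I'll carry the link toward the green tray.

```bash
python3 -m inch '.03 -.016 0 0 .045; .067 -.035 0 0 .045; .105 -.055 0 0 .045; .142 -.073 0 0 .045; .18 -.092 0 0 .045'; python3 -m inch '.035 -.027 0 0 .045; .07 -.055 0 0 .045; .1 -.08 0 0 .045; .11 -.088 0 0 .045; .11 -.088 0 0 .045'; python3 -m inch '0 0 0 0 .045; 0 0 0 0 .045'
python3 - <<'E'
from h import *
o=arm.observe();print(o["position"])
a=save("wrist","w5");c=arm.get_calibration("wrist");t=arm.get_calibration("top");f={"wrist":c,"top":t}
arm.get_image("top")
q=arm.place_of("wrist","tray_green")[:1];s=arm.silhouettes("wrist","tray_green")[:1];s2=arm.silhouettes("top","tray_green")[:1]
arm.get_calibration=lambda n:f[n]
for r in q:print(r["conf"],r["point"],ray("wrist",r["point"],0))
for n,S in(("wrist",s),("top",s2)):
 for r in S:
  v,u=np.nonzero(r["region"]);P=np.array([ray(n,(x,y),.02) for x,y in zip(v,u)])[:,:2];print(n,r["conf"],cv2.minAreaRect((P*1000).astype(np.float32)),P.min(0),P.max(0))
E
```

```text
clock: 10.75
position: [0.5229, 0.18, 0.3533]
ee_rot: [-2.001, -2.421, 0.002]
force: [0.6, 0.8, -2.5]
width: 0.582
gripper_force: 30.0
clock: 11.25
position: [0.4152, 0.2719, 0.3538]
ee_rot: [-1.995, -2.426, 0.001]
force: [0.2, 0.4, -2.5]
width: 0.582
gripper_force: 30.0
clock: 11.45
position: [0.4183, 0.2694, 0.3538]
ee_rot: [2.004, 2.419, -0.001]
force: [1.0, -0.4, -1.7]
width: 0.582
gripper_force: 30.0
[0.41828042 0.26935743 0.35375606]
0.7 [114.4, 256.8] [0.40726909 0.33155708 0.        ]
wrist 0.77 ((410.36688232421875, 330.9142150878906), (196.45547485351562, 174.68679809570312), 2.1170570850372314) [0.31016868 0.24013373] [0.5106682  0.42092215]
top 0.65 ((391.3257141113281, 315.080078125), (93.86265563964844, 249.71478271484375), 52.00389862060547) [0.31275525 0.24438767] [0.50398003 0.42194113]
```

View pics/w5.png

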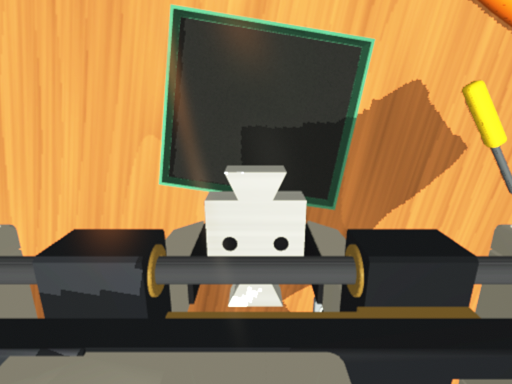

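The tray spans about (165..370, 10..205) px with its centre at (0.409,0.331). It is empty. I'll go over it and descend to about 15 mm above the floor, then creep.

```bash
python3 -m inch '.035 .001 0 0 .045; .0623 .0025 0 0 .045; .0623 .0025 .04 0 .045; .0623 .0025 .08 0 .045; .0623 .0025 .12 0 .045'; python3 -m inch '0 0 .015 0 .045; 0 0 .026 0 .045; 0 0 .03 0 .045; 0 0 .03 0 .045; 0 0 .03 0 .045'
```

```text
clock: 12.2
position: [0.4079, 0.3322, 0.233]
ee_rot: [2.001, 2.422, 0.002]
force: [1.6, 0.2, -2.2]
width: 0.582
gripper_force: 30.0
clock: 12.7
position: [0.408, 0.3326, 0.2051]
ee_rot: [2.001, 2.422, 0.003]
force: [-0.0, -0.4, -1.0]
width: 0.583
gripper_force: 30.0
```

```bash
python3 -m inch '0 0 .003 0 .045; 0 0 .006 0 .045; 0 0 .008 0 .045; 0 0 .009 0 .045; 0 0 .009 0 .045'; python3 -m inch '0 0 .001 0 .045; 0 0 .001 0 .045;0 0 .001 0 .045'
```

```text
clock: 13.2
position: [0.4076, 0.3322, 0.195]
ee_rot: [2.001, 2.422, -0.0]
force: [0.5, -0.7, -1.9]
width: 0.586
gripper_force: 30.0
clock: 13.5
position: [0.4077, 0.3323, 0.1942]
ee_rot: [2.001, 2.422, -0.0]
force: [0.6, -0.2, -2.2]
width: 0.58
gripper_force: 30.0
```

```bash
python3 -m inch '0 0 .001 0 .045; 0 0 .001 0 .045'|grep -E 'pos|force'; python3 -m inch '0 0 .001 0 .045; 0 0 .001 0 .045'|grep -E 'pos|force'
```

```text
position: [0.4076, 0.3323, 0.194]
force: [-2.5, -3.2, 10.5]
gripper_force: 30.0
position: [0.4075, 0.3324, 0.1939]
force: [-4.6, -6.5, 25.8]
gripper_force: 30.0
```

It is touching down. I'll relieve the press, open gently and rise.

```bash
python3 -m inch '0 0 -.0013 0 .045; 0 0 -.0013 0 .056; 0 0 -.0013 0 .06; 0 0 -.0013 0 .066; 0 0 -.0013 0 .07'; python3 -m inch '0 0 0 0 .07; 0 0 -.01 0 .07; 0 0 -.04 0 .07; 0 0 -.08 0 .07; 0 0 -.12 0 .07'; python3 -m inch '-.03 0 -.03 0 .07; -.06 0 -.05 0 .07;-.06 0 -.05 0 .07;-.06 0 -.05 0 .07'
python3 - <<'E'
from h import *
a=save("wrist","w6");b=save("scene","s6");t=arm.get_image("top")
c=arm.get_calibration("wrist");s=arm.silhouettes("wrist","link")[:1];arm.get_calibration=lambda n:c
for r in s:
  v,u=np.nonzero(r["region"]);P=np.array([ray("wrist",(x,y),.024) for x,y in zip(v,u)])[:,:2];print(r["conf"],cv2.minAreaRect((P*1000).astype(np.float32)))
cv2.imwrite("pics/f6.png",np.vstack([np.hstack([a[:240,100:450],b[100:340,100:410]])])[:,:,::-1])
E
```

```text
clock: 14.4
position: [0.4076, 0.3322, 0.1933]
ee_rot: [-2.001, -2.422, 0.0]
force: [0.0, 0.4, 0.1]
width: 0.742
gripper_force: 0.0
clock: 14.9
position: [0.4072, 0.3322, 0.3152]
ee_rot: [-2.0, -2.422, 0.001]
force: [0.5, 0.3, -0.4]
width: 0.762
gripper_force: 0.0
clock: 15.3
position: [0.4191, 0.2729, 0.3644]
ee_rot: [2.002, 2.42, 0.002]
force: [0.7, 0.7, -0.3]
width: 0.764
gripper_force: 0.0
0.57 ((405.71929931640625, 333.1488952636719), (53.38397216796875, 79.42253875732422), 11.445206642150879)
```

View pics/f6.png

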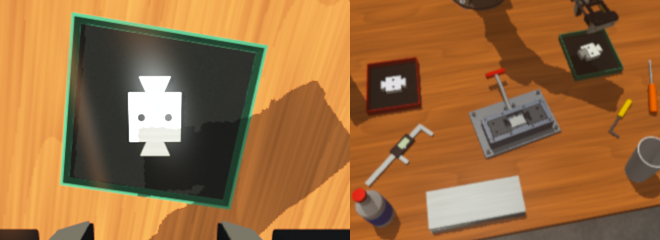

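The link lies flat in the middle of the green tray, at crop (155,117), 53 x 79 mm at floor height. The plates are still in the nest and the reject and tools are untouched, so I'm handing in.

```bash
python3 -c "
from cell import arm
print(arm.sign_off())"
```

```text
the job is handed in; nothing more can be done
None
```

I pushed the lever fully down, lifted the link straight up and out, and set it flat in the green tray. The plates are still seated and the rejected link and tools were not touched; I handed the job in at about 15.5 s.

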